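# Lock the watch cases away in the combination box

## Robot

A 6-joint arm with a two-finger parallel gripper is mounted at the origin on the work surface. World frame = base frame: x ahead of the robot, y to its left, z up, the work surface at z = 0. Lengths are in m, angles in rad, forces in N, time in s.
With the tool pointing down it reaches from about 0.375 to 0.9 m from the base axis. Payload 3.1 kg.
Tool frame: the origin (TCP) lies on the centre line of the jaws, within the pads' length; the fingertips stand 22 mm ahead of it and the grasp point (between the pads) lies 3 mm ahead of it; z points along the fingers, x is the direction in which the jaws open and shut, and the axes are right-handed (so a half turn about z gives the same grasp; the last joint's range is limited). The gripper opens to 87 mm and grips with 3 to 60 N. Pads are 19 mm wide; open, the fingers measure 117 mm over their backs; the gripper's body (75 mm by 190 mm) begins 51 mm behind the grasp point.
Start: joints at [-1.423, 0.527, 1.433, -0, 1.181, -0.178], TCP at [0.201, -0.592, 0.245] pointing down, gripper open.
Joint ranges: [-3.08, 3.08], [-0.75, 2.2], [0.22, 2.44], [-1.43, 4.57], [0, 2.65], [-2.85, 2.85]. Speed limits (rad/s): [2.79, 2.79, 3.14, 3.14, 3.14, 3.14].

## Interface

Orientations are given as a unit quaternion [x, y, z, w].
In Python, from rig import robot, camera, order gives the robot as it stands.
- The arm moves only by the shell command python3 -m pendant 'ROWS' [OPENING] [FORCE]. ROWS is JSON, a list of rows, each a list of 2 entries, a list of its own where there are three numbers: the shift along the tool's x, y, z in mm, then the turn about the tool's z in degrees. A call has 1 to 8 rows; each row shifts and turns the commanded pose from where the row before left it, along the tool's axes as they then stand; what a row does not reach is not made up. A row lasts 1/8 s, in which the tool goes at most 62.5 mm and 10.7 degrees, less where a joint would pass 70% of its speed; a pose out of reach is approached as far as the arm can. A call with a gripper value outside its range is refused whole. OPENING is the finger opening in mm, from 0 to 87, set as the call begins (- or left out, the last holds). The fingers move at their own pace and stop on an object; FORCE is the grip in N (left out, the last holds). Time passes only in rows, so rows that do not move let the fingers close. It gives the time, the measured TCP pose, the force and the opening at its end, in the units of the state.
- robot.get_obs(): the state, without advancing time (a new reading comes with each control period).
- camera(name): name is "scene" or "top" or "wrist"; returns a dict with "pixels" (384x512x3 uint8, blue, green, red), "mtx" (3x3 intrinsics, pixels), "R" (3x3) and "t" (3): a world point X has camera coordinates R X + t. Camera axes: x right, y down, z forward; pixel columns grow to the right and rows downward; lengths in m; the calibration is good to about 2 mm. A picture is of the moment at which its call begins. There is no depth.
- order.hand_in(): hands the job in, once; it reports no verdict.
The state is a dict: "time": time; "q": joint angles; "joint_velocities": joint speeds; "joint_torque": joint torques, N m; "position": TCP position; "tool_rot": TCP orientation; "ft_force": force on the tool from outside, world axes, zero at the start; "moment": the same for the moment, N m; "grip_width": finger opening in m.
Only numpy, scipy, OpenCV 4.12 (cv2) and the standard library are available. Lean on these libraries where they do the work, as an engineer would, in place of code of your own. Each camera call takes 0.05 s, during which the arm holds its last target. There are 200 camera calls.

## Task

Set the lock box's dials to the code 4-1-5 (left, middle, right as the robot sees them), slide its cover fully open, and lay every wooden watch case that is on the bench flat inside the pocket, lid side up as it lies now. Then slide the cover fully shut and turn the left dial back to 0, so that the box is locked. Leave the other bench things where they are.

Things in the scene. Friction and masses are not known exactly. Their poses are not given: they have to be found in the camera images.
- box: The lock box: dark steel, 250 mm (its x) by 360 mm (its y), deck 50 mm high, fixed, turned by up to 9 degrees. Origin: centre of its underside; +x points away from the robot, +y to the robot's left. Three dials stand in a row on the robot's side of the deck; behind them a sliding cover closes the pocket in the left half; the right half is solid
- pocket (a point): Centre of the pocket's floor, 6 mm above the bench; axes as the box. Open at the top when the cover is slid away: 150 mm (box x) by 170 mm (box y), 44 mm deep to the deck. Four cases fit in two rows and two columns (long side along box y, centres 33 mm either way in x and 42 mm either way in y)
- cover (a joint): Aluminium cover 158 x 180 x 6 mm on the deck, sliding along the box's -y (to the robot's right): 0 = shut, 0.172 m = fully open (stop). Stays where left; friction 2 N. Unless each dial is within about 9 degrees of its code number it is blocked after some 5 mm; while it is away from shut the dials cannot turn
- cover_grip (a point): Centre of the black grip bar on the cover: the bar is 70 mm along box x, 14 mm wide (box y), 24 mm high, from 56 to 80 mm above the bench; this point is 68 mm above the bench
- dial_left (a joint): Left dial, seen from the robot (90 mm apart). Upright axis; the value grows clockwise from above; number k (0 to 6) is at k x 25 degrees (0.4363 rad), stops at 0 and 6. At 0 the brass pointer end of the bar points 75 degrees left (counter-clockwise) of the box's +x, at 3 along +x, at 6 75 degrees right. Stays where left; friction 0.1 N m. Code number 4 (1.745 rad)
- dial_left_grip (a point): Centre of that dial's grip, on its axis, 68 mm above the bench: a black bar 48 mm long and 13 mm thick, standing from 54 to 78 mm above the bench, its length along this frame's x (+x is the pointer end); under it a flat disc 48 mm across whose top is 54 mm above the bench
- dial_middle (a joint): Middle dial, seen from the robot (90 mm apart). Upright axis; the value grows clockwise from above; number k (0 to 6) is at k x 25 degrees (0.4363 rad), stops at 0 and 6. At 0 the brass pointer end of the bar points 75 degrees left (counter-clockwise) of the box's +x, at 3 along +x, at 6 75 degrees right. Stays where left; friction 0.1 N m. Code number 1 (0.436 rad)
- dial_middle_grip (a point): Centre of that dial's grip, on its axis, 68 mm above the bench: a black bar 48 mm long and 13 mm thick, standing from 54 to 78 mm above the bench, its length along this frame's x (+x is the pointer end); under it a flat disc 48 mm across whose top is 54 mm above the bench
- dial_right (a joint): Right dial, seen from the robot (90 mm apart). Upright axis; the value grows clockwise from above; number k (0 to 6) is at k x 25 degrees (0.4363 rad), stops at 0 and 6. At 0 the brass pointer end of the bar points 75 degrees left (counter-clockwise) of the box's +x, at 3 along +x, at 6 75 degrees right. Stays where left; friction 0.1 N m. Code number 5 (2.182 rad)
- dial_right_grip (a point): Centre of that dial's grip, on its axis, 68 mm above the bench: a black bar 48 mm long and 13 mm thick, standing from 54 to 78 mm above the bench, its length along this frame's x (+x is the pointer end); under it a flat disc 48 mm across whose top is 54 mm above the bench
- case1_c (a point): A closed watch case of dark wood with a thin brass seam, 66 (its x) x 36 (its y) x 30 mm high, about 120 g, lying on the bench to the left or right of the box; this point is its centre, 15 mm above what it lies on. May be absent; those present are to go in the pocket
- case2_c (a point): A closed watch case of dark wood with a thin brass seam, 66 (its x) x 36 (its y) x 30 mm high, about 120 g, lying on the bench to the left or right of the box; this point is its centre, 15 mm above what it lies on. May be absent; those present are to go in the pocket
- case3_c (a point): A closed watch case of dark wood with a thin brass seam, 66 (its x) x 36 (its y) x 30 mm high, about 120 g, lying on the bench to the left or right of the box; this point is its centre, 15 mm above what it lies on. May be absent; those present are to go in the pocket
- case4_c (a point): A closed watch case of dark wood with a thin brass seam, 66 (its x) x 36 (its y) x 30 mm high, about 120 g, lying on the bench to the left or right of the box; this point is its centre, 15 mm above what it lies on. May be absent; those present are to go in the pocket
- opener: Steel case opener, a flat T 135 mm long, at the right; origin at the middle of its underside; a bystander
- driver: Green plastic screwdriver lying beyond the box; a bystander
- cup: Glass parts cup, 64 mm across and 55 mm high, beyond the box on the right; a bystander
- loupe: Chrome loupe stand, 84 mm round foot, 180 mm high, beyond the box; a bystander
- cushion: Round black casing cushion 76 mm across, 30 mm high, beyond the box on the left; a bystander
- trays: Three stacked ribbed aluminium trays, 160 x 220 mm, 80 mm high, fixed, at the far left; a bystander
Not all that is in view belongs to the job. What is shaped like the part that bears case4_c but green or grey is not meant. What is shaped like the part that bears case1_c but grey is not meant.

How it is judged:
On the way, in this order (a step that is already met when the one before it is completed fails the run):
1. all three dials stand at the code 4-1-5 with the cover still shut (value of joint dial_left between 1.58825 and 1.90241 rad and value of joint dial_middle between 0.279253 and 0.593412 rad and value of joint dial_right between 2.02458 and 2.33874 rad and value of joint cover below 0.012 m), for 0.1 s.
2. the cover is slid fully open (value of joint cover above 0.16 m), for 0.2 s.
3. every case present lies flat in the pocket, the cover still open (x of case1_c in the frame of pocket between -0.064 and 0.064 m and y of case1_c in the frame of pocket between -0.072 and 0.072 m and z of case1_c in the frame of pocket between 0.008 and 0.022 m and angle between each of case1_c, case2_c, case3_c, case4_c's own z axis and vertical below 0.25 rad and x of case2_c in the frame of pocket between -0.064 and 0.064 m and y of case2_c in the frame of pocket between -0.072 and 0.072 m and z of case2_c in the frame of pocket between 0.008 and 0.022 m and x of case3_c in the frame of pocket between -0.064 and 0.064 m and y of case3_c in the frame of pocket between -0.072 and 0.072 m and z of case3_c in the frame of pocket between 0.008 and 0.022 m and x of case4_c in the frame of pocket between -0.064 and 0.064 m and y of case4_c in the frame of pocket between -0.072 and 0.072 m and z of case4_c in the frame of pocket between 0.008 and 0.022 m and value of joint cover above 0.14 m), for 0.2 s.
4. the cover is slid fully shut (value of joint cover below 0.006 m), for 0.2 s.
At the end, for the whole second after the job is handed in: The cover is shut (within 6 mm), the left dial stands at 0 (within 10 degrees), and every case present lies flat (within 14 degrees) and at rest on the floor of the pocket (value of joint cover below 0.006 m and value of joint dial_left below 0.17 rad and x of case1_c in the frame of pocket between -0.064 and 0.064 m and y of case1_c in the frame of pocket between -0.072 and 0.072 m and z of case1_c in the frame of pocket between 0.008 and 0.022 m and angle between each of case1_c, case2_c, case3_c, case4_c's own z axis and vertical below 0.25 rad and x of case2_c in the frame of pocket between -0.064 and 0.064 m and y of case2_c in the frame of pocket between -0.072 and 0.072 m and z of case2_c in the frame of pocket between 0.008 and 0.022 m and x of case3_c in the frame of pocket between -0.064 and 0.064 m and y of case3_c in the frame of pocket between -0.072 and 0.072 m and z of case3_c in the frame of pocket between 0.008 and 0.022 m and x of case4_c in the frame of pocket between -0.064 and 0.064 m and y of case4_c in the frame of pocket between -0.072 and 0.072 m and z of case4_c in the frame of pocket between 0.008 and 0.022 m and linear speed of each of case1, case2, case3, case4 below 0.02 m/s); the robot touches nothing.
It fails at once if the case opener is knocked more than 40 mm away (distance of opener from where it was at the start of the episode above 0.04 m).
It fails at once if the screwdriver is knocked more than 40 mm away (distance of driver from where it was at the start of the episode above 0.04 m).
It fails at once if the glass cup is knocked more than 40 mm away or tipped over (distance of cup from where it was at the start of the episode above 0.04 m or angle between cup's own z axis and vertical above 0.6 rad).
It fails at once if the loupe stand is knocked more than 40 mm away or tipped over (distance of loupe from where it was at the start of the episode above 0.04 m or angle between loupe's own z axis and vertical above 0.6 rad).
It fails at once if the casing cushion is knocked more than 40 mm away (distance of cushion from where it was at the start of the episode above 0.04 m).
Of case1, case2, case3, case4 only 2 to 4 are there at a start; the rules pass over those that are not, and their reading is None.
At some moment in a run one of case1, case2, case3, case4 may be knocked a few centimetres aside while the robot is not near it.
Once in a run the grip may slacken for a moment while it holds something.
It also fails if it takes over 210 s, if anything falls off the work surface, if the arm or the gripper's body presses on something with over 40 N, if the wrist force passes 120 N, or if a joint passes its speed limit or range.

## Working session

There is one attempt and no reset: what is moved stays moved. The work goes in short steps, Python scripts to look and compute and a shell command to move; the robot and the scene stay as the last step left them, time stands still between calls to the robot, and variables do not carry over. Pictures are saved under pics/ and viewed, about 12 in all and at most 16, crops included, and the job is handed in when it is done.

```bash
ls; mkdir -p pics
python3 - <<'E'
from rig import robot,camera
import cv2,numpy as np
for n in("top","scene"):
    c=camera(n);cv2.imwrite(f"pics/{n}0.png",cv2.resize(c["pixels"],(800,600),interpolation=cv2.INTER_CUBIC));np.savez(f"{n}0.npz",**c)
    print(n,c["mtx"].round(1).tolist(),c["R"].round(3).tolist(),c["t"].round(3).tolist())
print(robot.get_obs())
E
```

```text
pics
top [[471.7, 0.0, 255.7], [0.0, 471.7, 191.4], [0.0, 0.0, 1.0]] [[0.025, -1.0, -0.002], [-0.992, -0.025, -0.126], [0.126, 0.006, -0.992]] [0.068, 0.571, 1.514]
scene [[379.4, 0.0, 256.7], [0.0, 379.4, 190.0], [0.0, 0.0, 1.0]] [[-0.599, 0.8, -0.02], [0.577, 0.415, -0.703], [-0.555, -0.433, -0.711]] [0.271, -0.313, 1.567]
{'time': 0.1, 'q': array([-1.42246916e+00,  5.28388367e-01,  1.43375693e+00, -6.39296730e-06,
        1.18139923e+00, -1.78461827e-01]), 'joint_velocities': array([-0.00035256, -0.00249228, -0.00451074, -0.0008987 , -0.00011441,
       -0.00132054]), 'joint_torque': array([-8.69932792e-04, -4.40987134e+01, -1.77150983e+01,  6.35385001e-02,
        5.34022122e-02, -4.69226109e-05]), 'position': array([ 0.20058476, -0.59129557,  0.24366561]), 'tool_rot': array([ 8.12712944e-01, -5.82663469e-01, -6.81735160e-04, -6.98350040e-04]), 'ft_force': array([-0.14361285, -0.55943816,  0.15155164]), 'moment': array([0.00422244, 0.00207765, 0.03333742]), 'grip_width': 0.08698401788984746}
```

View pics/top0.png

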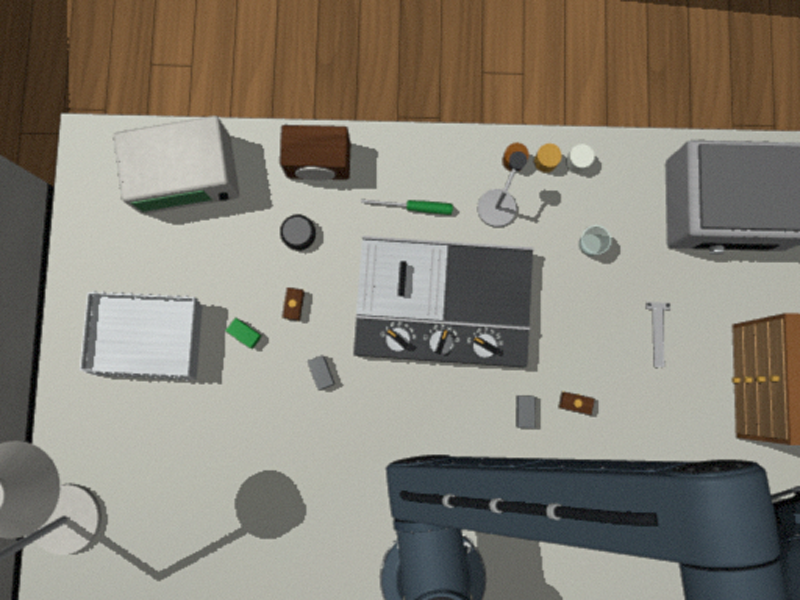

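View pics/scene0.png

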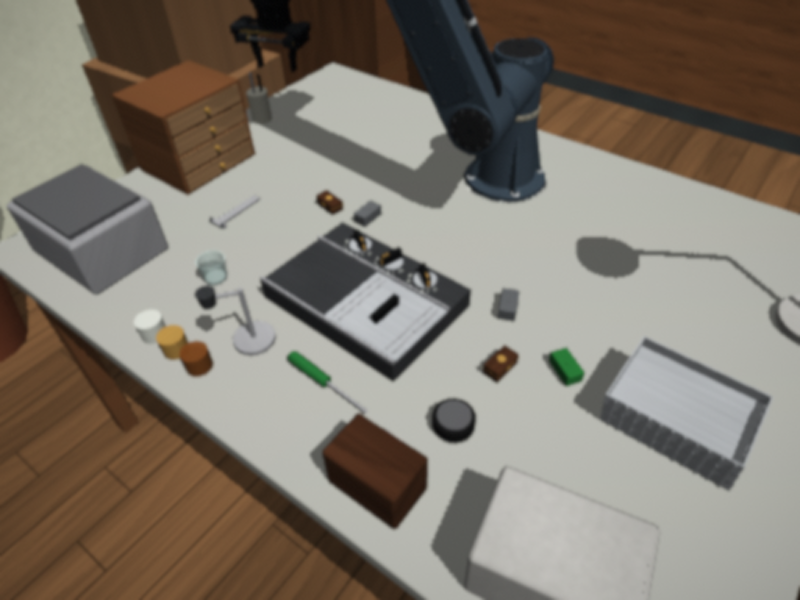

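The top view (800x600) shows these candidates: wooden cases at (293,303) and (577,403), a green block at (243,333), grey blocks at (322,373) and (527,411), and a large brown clock box at (315,150). I choose the two wooden ones with a brass clasp. The dials are at (400,338), (442,342) and (486,345), and the grip bar is at (403,278). Next I'll check close crops.

```bash
cat > h.py <<'E'
import numpy as np,cv2
from rig import robot,camera
def ray(c,uv,z):
    K,R,t=c["mtx"],c["R"],c["t"]
    d=R.T@np.linalg.inv(K)@np.array([uv[0],uv[1],1.]);o=-R.T@t
    return (o+d*(z-o[2])/d[2])
def crop(c,x0,y0,w,h,s,name):
    cv2.imwrite(f"pics/{name}.png",cv2.resize(c["pixels"][y0:y0+h,x0:x0+w],None,fx=s,fy=s,interpolation=cv2.INTER_CUBIC))
def pose(o):
    from scipy.spatial.transform import Rotation as Ro
    M=Ro.from_quat(o["tool_rot"]).as_matrix();return o["position"],M
E
python3 - <<'E'
from h import *
c=dict(np.load("top0.npz"))
crop(c,220,148,130,94,6,"box")
p=c["pixels"]
a=cv2.resize(p[178:210,170:215],None,fx=8,fy=8,interpolation=cv2.INTER_CUBIC)
b=cv2.resize(p[242:274,345:390],None,fx=8,fy=8,interpolation=cv2.INTER_CUBIC)
cv2.imwrite("pics/cases.png",np.hstack([a,b]))
E
```

```text
(no output)
```

View pics/box.png

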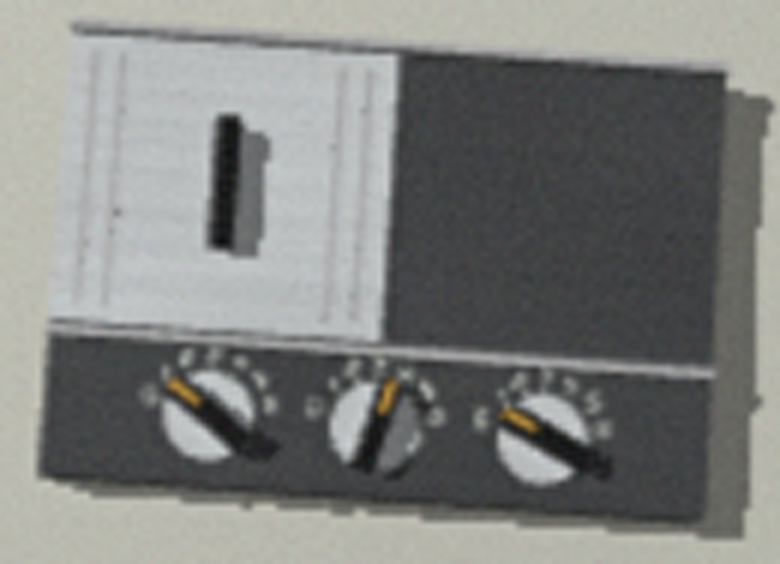

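View pics/cases.png

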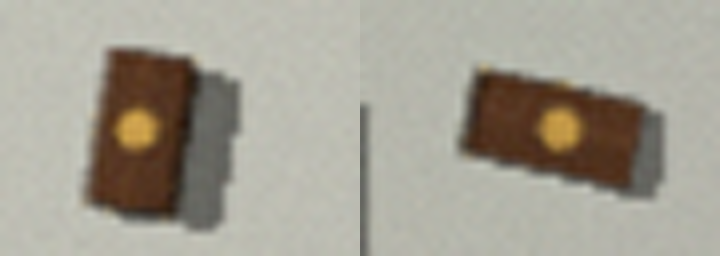

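The crops show both cases are brown wood with a brass disc centred on the lid, at (137,130) and (560,130). The pointers read left about 1.5, middle about 3.5 and right about 1. The grip bar centre is at (224,180).

Run:
```python
from h import *
c=dict(np.load("top0.npz"))
B=lambda u,v,z:ray(c,((u+.5)/6-.5+220,(v+.5)/6-.5+148),z)
an=lambda a,b:np.degrees(np.arctan2(*(a-b)[[1,0]]))
L=B(40,475,.05);R=B(705,520,.05);yl=an(L,R)-90
L2=B(50,325,.05);R2=B(714,374,.05)
print("yaw",yl,an(L2,R2)-90, "tl", an(B(72,30,.05),B(725,70,.05))-90)
bl,br,tl,tr=B(40,475,.05),B(705,520,.05),B(72,28,.05),B(725,68,.05)
print("corners",*[x.round(3) for x in(bl,br,tl,tr)],"centre",(bl+br+tl+tr)/4,np.linalg.norm(bl-tl),np.linalg.norm(bl-br))
for n,p,q,d in(("L",(172,383),(273,450),(207,415)),("M",(392,380),(367,470),(376,428)),("R",(503,410),(606,470),(546,441))):
    a,b=B(*p,.078),B(*q,.078);print(n,"bar",((a+b)/2).round(4),an(a,b).round(1),np.linalg.norm(a-b),"disc",B(*d,.054).round(4))
a,b=B(230,115,.08),B(221,247,.08);print("grip",(a+b)/2,an(a,b),np.linalg.norm(a-b))
C=lambda u,v,x0,y0:ray(c,((u+.5)/8-.5+x0,(v+.5)/8-.5+y0),.03)
print("caseL",C(137,130,170,178),an(C(110,48,170,178),C(88,203,170,178)),an(C(193,58,170,178),C(175,215,170,178)))
print("caseR",C(560-360,130,345,242),an(C(485-360,68,345,242),C(645-360,100,345,242)),an(C(465-360,150,345,242),C(632-360,190,345,242)))
p,M=pose(robot.get_obs());print(p,M.round(3))
```

```text
yaw -2.409582693575956 -2.7932792068830707 tl -2.136623355553894
corners [0.45  0.174 0.05 ] [ 0.435 -0.183  0.05 ] [0.696 0.165 0.05 ] [ 0.682 -0.193  0.05 ] centre [ 0.56581474 -0.00936378  0.05      ] 0.24551643724958488 0.3579219463762122
L bar [0.4822 0.0769 0.078 ] 57.9 0.06418773683989219 disc [0.4845 0.0853 0.054 ]
M bar [ 0.4799 -0.0063  0.078 ] -14.4 0.049554974210977765 disc [ 0.4798 -0.0057  0.054 ]
R bar [ 0.4742 -0.0989  0.078 ] 61.0 0.0626051293756771 disc [ 0.4752 -0.0971  0.054 ]
grip [0.60814817 0.07844381 0.08      ] -2.417506101245045 0.07153015115830332
caseL [0.5564289  0.30977269 0.03      ] -5.447392920354261 -4.0768638072530194
caseR [ 0.36256125 -0.29215889  0.03      ] 80.16747472625713 78.03683293195604
[ 0.20058476 -0.59129557  0.24366561] [[ 0.321 -0.947 -0.   ]
 [-0.947 -0.321  0.002]
 [-0.002 -0.    -1.   ]]
```

```bash
python3 -m pendant '[[[-30,-26.5,-6],0],[[-30,-26.5,-6],0],[[-30,-26.5,-6],0],[[-30,-26.5,-6],0],[[-30,-26.5,-6],0],[[-30,-26.5,-6],0],[[-30,-26.5,-6],0],[[-30,-26.5,-6],0]]' 87 && python3 -m pendant '[[[-30,-26.5,-6],0],[[-30,-26.5,-6],0],[[-30,-26.5,-6],0],[[-30,-26.5,-6],0],[[-30,-26.5,-6],0],[[-30,-26.5,-6],0],[[0,0,0],10.6],[[0,0,0],10.6]]'
python3 - <<'E'
from h import *
import pickle
c=camera("wrist");np.savez("w1.npz",**c);cv2.imwrite("pics/w1.png",cv2.resize(c["pixels"],(800,600),interpolation=cv2.INTER_CUBIC))
c=camera("top");np.savez("top1.npz",**c)
print(pose(robot.get_obs()))
E
```

```text
time: 1.1
position: [0.3246, -0.2951, 0.2925]
tool_rot: [0.813, -0.583, -0.0, -0.0]
ft_force: [0.9, -0.7, -0.1]
grip_width: 0.0866
time: 2.1
position: [0.4171, -0.0741, 0.3284]
tool_rot: [-0.69, 0.724, 0.0, -0.0]
ft_force: [0.3, -0.5, 0.3]
grip_width: 0.0872
(array([ 0.41694198, -0.07462274,  0.32830535]), array([[-4.23459096e-02, -9.99102786e-01, -6.67966113e-04],
       [-9.99102961e-01,  4.23456888e-02,  3.41309220e-04],
       [-3.12717508e-04,  6.81819970e-04, -9.99999719e-01]]))
```

View pics/w1.png

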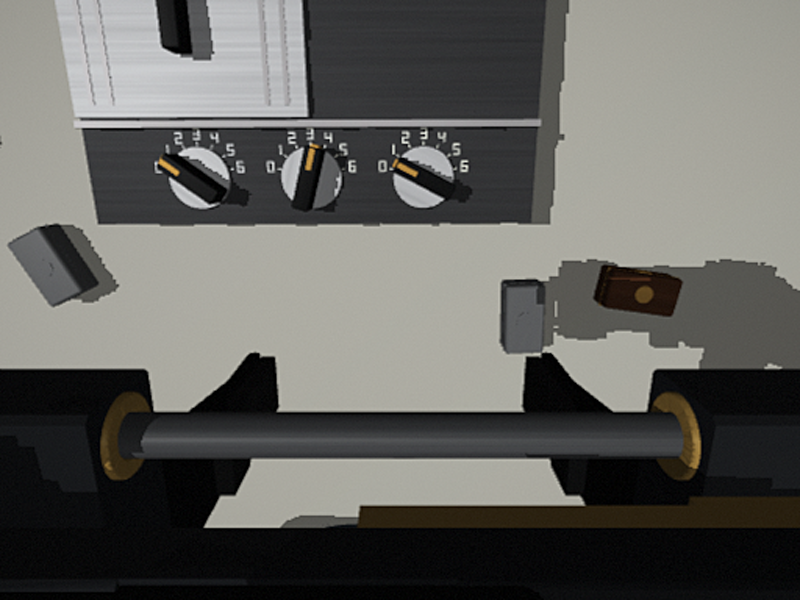

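Run:
```python
from h import *
c=dict(np.load("w1.npz"));crop(c,92,78,216,70,3.7,"w1c")
crop(c,92,78,110,66,7,"w1c");crop(c,180,78,110,66,7,"w1d")
a=cv2.imread("pics/w1c.png")[:,:];b=cv2.imread("pics/w1d.png")
cv2.imwrite("pics/w1e.png",cv2.resize(np.vstack([a[:300],b[:300]]),None,fx=1,fy=1))
```

```text
(no output)
```

View pics/w1e.png

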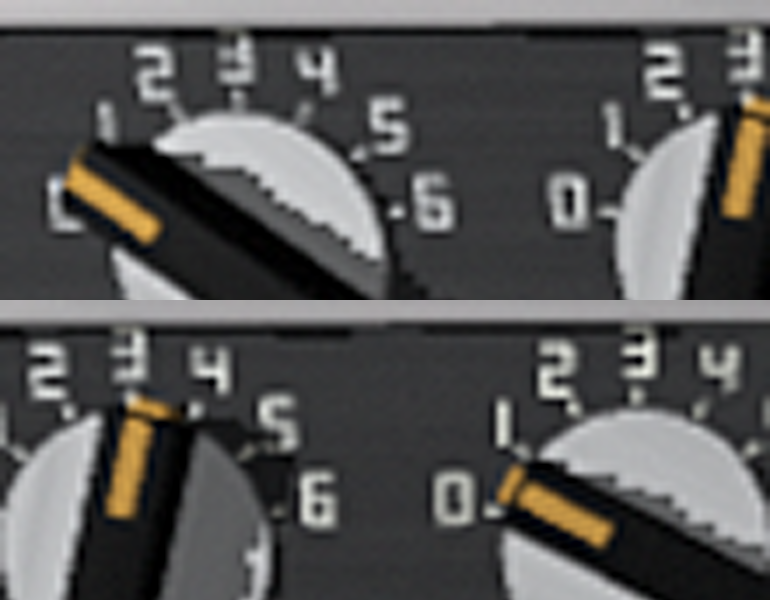

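Run:
```python
from h import *
c=dict(np.load("w1.npz"))
def P(u,v,x0,z=.078): return ray(c,((u+.5)/7-.5+x0,(v+.5)/7-.5+78),z)
W=lambda u,v,z:ray(c,((u+.5)*.64-.5,(v+.5)*.64-.5),z)
an=lambda a,b:np.degrees(np.arctan2(*(a-b)[[1,0]]))
for n,p,q,x in(("L",(72,178),(155,235),92),("M",(140,120),(120,215),180),("R",(520,190),(608,240),180)):
    a,b=P(*p,x),P(*q,x);th=an(a,b);print(n,th, "tip->centre est",(a-.024*(a-b)/np.linalg.norm(a-b))[:2].round(4),"k",(75-2.5-th)/25,np.linalg.norm(a-b))
for n,d in(("L",(199,178)),("M",(312,177)),("R",(423,177))): print(n,W(*d,.054).round(4))
a,b=W(98,223,.05),W(540,223,.05);print("front",a,b,an(a,b)-90)
print("caseR",W(644,295,.03))
```

```text
L 51.311722888397625 tip->centre est [0.4841 0.0828] k 0.847531084464095 0.01575961269566078
M -17.776852963698143 tip->centre est [ 0.4801 -0.0064] k 3.611074118547926 0.0158236108204506
R 58.520808419960325 tip->centre est [ 0.4762 -0.0968] k 0.559167663201587 0.016922712114697234
L [0.4851 0.0832 0.054 ]
M [ 0.4816 -0.0075  0.054 ]
R [ 0.4773 -0.0966  0.054 ]
front [0.45298251 0.17430752 0.05      ] [ 0.43535071 -0.19266953  0.05      ] -2.7507212749582806
caseR [ 0.36286031 -0.29433746  0.03      ]
```

```bash
python3 -m pendant '[[[-40,-15.2,20],0],[[-40,-15.2,20],0],[[-40,-15.2,20],0],[[-40,-15.2,20],0],[[0,0,20],-8.95],[[0,0,20],-8.95],[[0,0,20],-8.95],[[0,0,20],-8.95]]' 40 20 && python3 -m pendant '[[[0,0,10],-8.95],[[0,0,20],-8.95],[[0,0,20],0],[[0,0,18],0],[[0,0,0],0]]'
```

```text
time: 3.2
position: [0.4848, 0.0821, 0.1677]
tool_rot: [0.882, -0.471, -0.0, 0.0]
ft_force: [0.0, 0.1, 0.1]
grip_width: 0.0402
time: 3.82
position: [0.4839, 0.082, 0.0994]
tool_rot: [0.944, -0.331, -0.002, 0.0]
ft_force: [0.2, -0.0, 0.5]
grip_width: 0.04
```

```bash
python3 -m pendant '[[[0,0,10],0],[[0,0,9],0],[[0,0,0],0]]' && python3 -m pendant '[[[0,0,0],0],[[0,0,0],0],[[0,0,0],0],[[0,0,0],0]]' 5 15 ; python3 -c "
from h import *
o=robot.get_obs();print(pose(o)[1][:,0],o['moment'])"
```

```text
time: 4.2
position: [0.4845, 0.0822, 0.0811]
tool_rot: [0.943, -0.332, -0.001, 0.0]
ft_force: [0.4, 0.5, 0.3]
grip_width: 0.04
time: 4.7
position: [0.4837, 0.083, 0.0817]
tool_rot: [0.943, -0.333, -0.001, -0.0]
ft_force: [-1.9, 4.0, 3.6]
grip_width: 0.0126
[ 0.77875048 -0.6273284  -0.00260132] [ 0.66461293  0.19290379 -0.10678145]
```

```bash
python3 -m pendant '[[[0,0,0],9.85],[[0,0,0],9.85],[[0,0,0],9.85],[[0,0,0],9.85],[[0,0,0],9.85],[[0,0,0],9.85],[[0,0,0],9.85],[[0,0,0],9.85]]'; python3 -m pendant '[[[0,0,0],0],[[0,0,0],0]]';python3 -c "
from h import *
o=robot.get_obs();x=pose(o)[1][:,0];print(np.degrees(np.arctan2(x[1],x[0])),o['moment'])"; python3 -m pendant '[[[0,0,0],0],[[0,0,0],0],[[0,0,-20],0],[[0,0,-20],0]]' 40; python3 -c "
from h import *
o=robot.get_obs();x=pose(o)[1];print(x.round(4),o['position'])"
```

```text
time: 5.7
position: [0.4837, 0.0847, 0.0815]
tool_rot: [-0.515, 0.857, 0.002, 0.0]
ft_force: [-0.8, 13.0, 0.4]
grip_width: 0.0131
time: 5.95
position: [0.4838, 0.0848, 0.0815]
tool_rot: [-0.517, 0.856, 0.002, 0.0]
ft_force: [-0.1, 11.5, 0.9]
grip_width: 0.0131
-117.73269558902916 [ 2.20438321  0.14894523 -0.05581262]
time: 6.45
position: [0.4849, 0.0817, 0.1218]
tool_rot: [-0.518, 0.855, -0.0, -0.0]
ft_force: [0.5, -0.5, -0.5]
grip_width: 0.0384
[[-4.631e-01 -8.863e-01 -4.000e-04]
 [-8.863e-01  4.631e-01 -4.000e-04]
 [ 5.000e-04  2.000e-04 -1.000e+00]] [0.48490337 0.08174517 0.12184004]
```

```bash
python3 -m pendant '[[[26.2,-12.2,0],0],[[26.2,-12.2,0],0],[[26.3,-12.2,0],0],[[0,0,0],-9.8],[[0,0,20],0],[[0,0,21],0],[[0,0,0],0]]' && python3 -m pendant '[[[0,0,0],0],[[0,0,0],0],[[0,0,0],0],[[0,0,0],0]]' 5 15 && python3 -m pendant '[[[0,0,0],-8.16],[[0,0,0],-8.16],[[0,0,0],-8.16],[[0,0,0],-8.16],[[0,0,0],-8.16],[[0,0,0],-8.16],[[0,0,0],-8.16],[[0,0,0],-8.16]]'; python3 -m pendant '[[[0,0,0],0],[[0,0,0],0]]';python3 -c "
from h import *
o=robot.get_obs();x=pose(o)[1][:,0];print(np.degrees(np.arctan2(x[1],x[0])),o['moment'])"; python3 -m pendant '[[[0,0,0],0],[[0,0,0],0],[[0,0,-20],0],[[0,0,-20],0]]' 40; python3 -c "
from h import *
o=robot.get_obs();x=pose(o)[1];print(x.round(4),o['position'])"
```

```text
time: 7.32
position: [0.48, -0.0048, 0.0796]
tool_rot: [-0.589, 0.808, 0.001, -0.001]
ft_force: [0.2, -0.3, -0.6]
grip_width: 0.0403
time: 7.82
position: [0.481, -0.0053, 0.0811]
tool_rot: [-0.59, 0.808, -0.001, -0.0]
ft_force: [-1.3, -5.2, 2.8]
grip_width: 0.013
time: 8.82
position: [0.4812, -0.0051, 0.081]
tool_rot: [0.933, -0.36, 0.001, 0.0]
ft_force: [0.7, -2.2, 1.3]
grip_width: 0.0143
time: 9.07
position: [0.4814, -0.0047, 0.0809]
tool_rot: [0.932, -0.363, 0.001, 0.0]
ft_force: [0.1, -2.4, 2.2]
grip_width: 0.0138
-42.593656883805195 [-0.28449812 -0.08900837 -0.026381  ]
time: 9.57
position: [0.4802, -0.0042, 0.1206]
tool_rot: [0.932, -0.363, -0.001, 0.0]
ft_force: [0.0, 0.5, 0.2]
grip_width: 0.0389
[[ 7.371e-01 -6.757e-01 -1.800e-03]
 [-6.757e-01 -7.371e-01  6.000e-04]
 [-1.700e-03  8.000e-04 -1.000e+00]] [ 0.48022525 -0.00418128  0.12057559]
```

```bash
python3 -m pendant '[[[19.4,23,0],0],[[19.4,23,0],0],[[19.5,23,0],0],[[0,0,0],-5.55],[[0,0,0],-5.55],[[0,0,20],0],[[0,0,20],0],[[0,0,0],0]]' && python3 -m pendant '[[[0,0,0],0],[[0,0,0],0],[[0,0,0],0],[[0,0,0],0]]' 5 15 && python3 -m pendant '[[[0,0,0],9.25],[[0,0,0],9.25],[[0,0,0],9.25],[[0,0,0],9.25],[[0,0,0],9.25],[[0,0,0],9.25],[[0,0,0],9.25],[[0,0,0],9.25]]'; python3 -m pendant '[[[0,0,0],9.25],[[0,0,0],9.25],[[0,0,0],9.25],[[0,0,0],9.25],[[0,0,0],0],[[0,0,0],0]]';python3 -c "
from h import *
o=robot.get_obs();x=pose(o)[1][:,0];print(np.degrees(np.arctan2(x[1],x[0])),o['moment'])"; python3 -m pendant '[[[0,0,0],0],[[0,0,0],0],[[0,0,-30],0],[[0,0,-30],0],[[0,0,-30],0],[[0,0,-30],0]]' 40; python3 -c "
from h import *
o=robot.get_obs();x=pose(o)[1];print(x.round(4),o['position'])
c=camera('top');np.savez('top2.npz',**c)
crop(c,170,140,230,150,3.4,'top2')"
```

```text
time: 10.58
position: [0.476, -0.0941, 0.0794]
tool_rot: [0.963, -0.271, -0.002, -0.0]
ft_force: [0.2, -0.2, 0.4]
grip_width: 0.0398
time: 11.08
position: [0.4772, -0.0947, 0.081]
tool_rot: [0.963, -0.27, 0.0, 0.0]
ft_force: [0.1, 0.7, 4.1]
grip_width: 0.0129
time: 12.08
position: [0.4779, -0.0953, 0.0811]
tool_rot: [-0.605, 0.796, -0.001, 0.0]
ft_force: [-0.9, -0.5, 2.7]
grip_width: 0.0165
time: 12.82
position: [0.4776, -0.0954, 0.0809]
tool_rot: [-0.326, 0.945, -0.001, -0.0]
ft_force: [-0.5, -3.3, 2.7]
grip_width: 0.0292
-141.9418935200622 [-0.40248099  0.17049154  2.28195405]
time: 13.58
position: [0.4758, -0.0932, 0.2007]
tool_rot: [-0.319, 0.948, 0.003, -0.0]
ft_force: [0.4, 1.1, -0.0]
grip_width: 0.04
[[-0.797  -0.604  -0.0026]
 [-0.604   0.797   0.0055]
 [-0.0013  0.0059 -1.    ]] [ 0.47583411 -0.0931694   0.20071784]
```

View pics/top2.png

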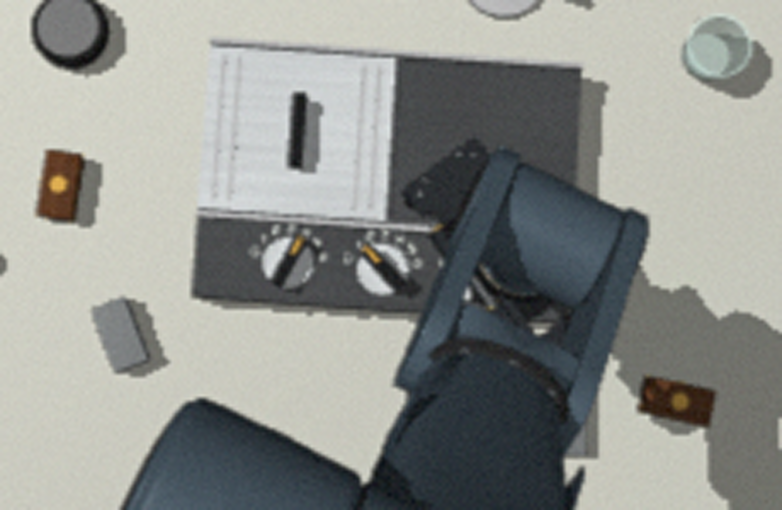

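The left pointer reads 4 at (298,240) and the middle reads 1 at (370,252). The right dial is hidden, and its grip spread to 29 mm, so it probably slipped. I'll check it with the wrist camera.

```bash
python3 -m pendant '[[[12,17,-33],0],[[12,17,-33],0],[[12,17,-33],0],[[0,0,0],-10.06],[[0,0,0],-10.06],[[0,0,0],-10.06],[[0,0,0],-10.06],[[0,0,0],-10.06]]'
python3 - <<'E'
from h import *
c=camera("wrist");np.savez("w2.npz",**c);crop(c,40,60,260,110,3,"w2")
x=pose(robot.get_obs());print(x)
E
```

```text
time: 14.62
position: [0.4165, -0.0747, 0.2985]
tool_rot: [-0.694, 0.72, 0.003, 0.001]
ft_force: [-0.1, 0.4, -0.1]
grip_width: 0.0397
(array([ 0.41642864, -0.07475102,  0.29846399]), array([[-0.0328888 , -0.99945603, -0.00244235],
       [-0.99944476,  0.03287518,  0.0054208 ],
       [-0.00533756,  0.00261928, -0.99998232]]))
```

View pics/w2.png

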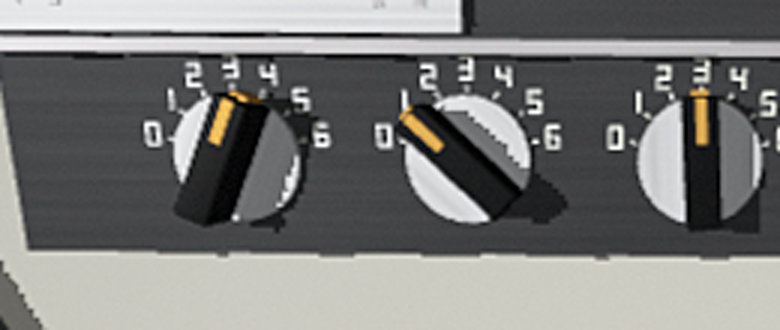

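Run:
```python
from h import *
c=dict(np.load("w2.npz"))
P=lambda u,v:ray(c,((u+.5)/3-.5+40,(v+.5)/3-.5+60),.078)
an=lambda a,b:np.degrees(np.arctan2(*(a-b)[[1,0]]))
for p,q in(((231,97),(217,143)),((405,112),(440,150)),((702,95),(702,143))):
    t=an(P(*p),P(*q));print(t,(72.5-t)/25)
```

```text
-25.91563763579672 3.9366255054318686
39.58670960337166 1.3165316158651337
-1.261910213727342 2.9504764085490938
```

```bash
python3 -m pendant '[[[-24,-21,25],0],[[-24,-21,25],0],[[-24,-20.5,25],0],[[0,0,20],-9.88],[[0,0,20],-9.88],[[0,0,20],-9.88],[[0,0,20],-9.88],[[0,0,20],-9.88]]' && python3 -m pendant '[[[0,0,20],0],[[0,0,22],0],[[0,0,0],0]]' && python3 -m pendant '[[[0,0,0],0],[[0,0,0],0],[[0,0,0],0],[[0,0,0],0],[[0,0,0],0]]' 5 50;python3 -c "
from h import *
o=robot.get_obs();x=pose(o)[1][:,0];print(np.degrees(np.arctan2(x[1],x[0])),o['moment'])"; python3 -m pendant '[[[0,0,0],0],[[0,0,0],0],[[0,0,-20],0],[[0,0,-20],0]]' 40; python3 -c "
from h import *
o=robot.get_obs();x=pose(o)[1];print(x.round(4),o['position'])"
```

```text
time: 15.68
position: [0.4815, -0.0059, 0.1233]
tool_rot: [0.931, -0.365, -0.002, -0.001]
ft_force: [0.4, 0.5, -0.3]
grip_width: 0.0402
time: 16.05
position: [0.4806, -0.0059, 0.0809]
tool_rot: [0.93, -0.367, -0.003, -0.0]
ft_force: [0.6, -0.1, -0.3]
grip_width: 0.04
time: 16.68
position: [0.4812, -0.0052, 0.0831]
tool_rot: [0.931, -0.365, -0.002, -0.001]
ft_force: [-1.2, 4.0, 3.4]
grip_width: 0.0125
-42.79342381176819 [ 0.78963862  0.31902049 -0.06315678]
time: 17.18
position: [0.483, -0.007, 0.1229]
tool_rot: [0.931, -0.364, 0.0, 0.0]
ft_force: [0.1, 0.3, -0.3]
grip_width: 0.0386
[[ 7.348e-01 -6.783e-01  1.000e-04]
 [-6.783e-01 -7.348e-01 -2.000e-04]
 [ 3.000e-04  1.000e-04 -1.000e+00]] [ 0.48298189 -0.00698202  0.12285949]
```

```bash
python3 -m pendant '[[[19.2,22.8,0],0],[[19.2,22.8,0],0],[[19.2,22.8,0],0],[[0,0,0],9.72],[[0,0,0],9.72],[[0,0,0],9.72],[[0,0,0],9.72],[[0,0,0],9.72]]' && python3 -m pendant '[[[0,0,20],0],[[0,0,22],0],[[0,0,0],0]]' && python3 -m pendant '[[[0,0,0],0],[[0,0,0],0],[[0,0,0],0],[[0,0,0],0],[[0,0,0],0]]' 5 50;python3 -m pendant '[[[0,0,0],8.55],[[0,0,0],8.55],[[0,0,0],8.55],[[0,0,0],8.55],[[0,0,0],8.55],[[0,0,0],8.55],[[0,0,0],0],[[0,0,0],0]]'; python3 -c "
from h import *
o=robot.get_obs();x=pose(o)[1][:,0];print(np.degrees(np.arctan2(x[1],x[0])),o['moment'])"; python3 -m pendant '[[[0,0,0],0],[[0,0,0],0],[[0,0,-20],0],[[0,0,-20],0]]' 40; python3 -c "
from h import *
o=robot.get_obs();x=pose(o)[1];print(x.round(4),o['position'])"
```

```text
time: 18.18
position: [0.479, -0.0965, 0.1226]
tool_rot: [-0.697, 0.717, -0.0, 0.0]
ft_force: [1.1, 0.6, -0.5]
grip_width: 0.0403
time: 18.55
position: [0.478, -0.0959, 0.0795]
tool_rot: [-0.699, 0.715, 0.001, -0.001]
ft_force: [0.3, 0.2, 0.4]
grip_width: 0.0399
time: 19.18
position: [0.479, -0.0954, 0.0811]
tool_rot: [-0.699, 0.715, -0.0, 0.0]
ft_force: [0.5, 5.2, 4.9]
grip_width: 0.0127
time: 20.18
position: [0.4769, -0.0953, 0.0806]
tool_rot: [-0.321, 0.947, 0.001, -0.001]
ft_force: [-2.5, 1.6, 5.7]
grip_width: 0.013
-142.53094567556622 [0.47686783 0.56174888 0.11563939]
time: 20.68
position: [0.479, -0.0964, 0.1207]
tool_rot: [-0.321, 0.947, -0.0, 0.0]
ft_force: [0.3, 0.2, -0.0]
grip_width: 0.0381
[[-7.944e-01 -6.073e-01  2.000e-04]
 [-6.073e-01  7.944e-01 -0.000e+00]
 [-2.000e-04 -1.000e-04 -1.000e+00]] [ 0.47898439 -0.09636373  0.12069211]
```

```bash
python3 -m pendant '[[[-42,12.1,-4],0],[[-42,12.1,0],0],[[-42,12.1,0],0],[[-42,12.1,0],0],[[-42,12.1,0],0],[[0,0,0],-10.02],[[0,0,0],-10.02],[[0,0,0],-10.02]]' && python3 -m pendant '[[[0,0,0],-10.02],[[0,0,0],-10.02],[[0,0,20],0],[[0,0,22],0],[[0,0,0],0]]' && python3 -m pendant '[[[0,0,0],0],[[0,0,0],0],[[0,0,0],0],[[0,0,0],0],[[0,0,0],0]]' 5 30;python3 -m pendant '[[[7,0,0],0],[[7,0,0],0],[[0,0,0],0]]'; python3 -c "
from h import *
o=robot.get_obs();x=pose(o)[1];print(x.round(4),o['moment'])"
```

```text
time: 21.68
position: [0.6091, 0.0797, 0.1242]
tool_rot: [-0.558, 0.83, -0.0, 0.0]
ft_force: [-0.1, -0.3, 0.5]
grip_width: 0.0405
time: 22.3
position: [0.6076, 0.0795, 0.0807]
tool_rot: [-0.691, 0.722, 0.001, -0.001]
ft_force: [-0.0, -0.6, -0.1]
grip_width: 0.0399
time: 22.92
position: [0.6091, 0.079, 0.0833]
tool_rot: [-0.692, 0.722, -0.001, 0.0]
ft_force: [-0.3, -3.4, 4.8]
grip_width: 0.0137
time: 23.3
position: [0.6085, 0.0651, 0.0833]
tool_rot: [-0.691, 0.722, -0.0, 0.0]
ft_force: [-0.5, -1.0, 5.7]
grip_width: 0.0138
[[-4.40e-02 -9.99e-01  1.20e-03]
 [-9.99e-01  4.40e-02  0.00e+00]
 [-1.00e-04 -1.20e-03 -1.00e+00]] [-0.09020728  0.09456948 -0.00072325]
```

Unlocked: it moved 14 mm freely. I'll slide it fully open.

```bash
python3 -m pendant '[[[20,0,0],0],[[20,0,0],0],[[20,0,0],0],[[20,0,0],0],[[20,0,0],0],[[20,0,0],0],[[20,0,0],0],[[15,0,0],0]]'; python3 -m pendant '[[[4,0,0],0],[[2,0,0],0],[[0,0,0],0],[[0,0,0],0]]'
```

```text
time: 24.3
position: [0.6017, -0.0896, 0.0833]
tool_rot: [-0.691, 0.723, -0.0, 0.001]
ft_force: [1.5, 3.3, 5.3]
grip_width: 0.0135
time: 24.8
position: [0.6015, -0.093, 0.0833]
tool_rot: [-0.691, 0.723, 0.001, 0.002]
ft_force: [0.3, 7.3, 6.6]
grip_width: 0.0136
```

```bash
python3 -m pendant '[[[0,0,0],0],[[0,0,0],0],[[0,0,-40],0],[[0,-40,-40],0],[[0,40,-40],0],[[0,40,-40],0],[[0,40,0],0],[[0,0,0],0]]' 40
python3 - <<'E'
from h import *
c=camera("wrist");np.savez("w3.npz",**c);cv2.imwrite("pics/w3.png",c["pixels"])
c=camera("top");np.savez("top3.npz",**c);cv2.imwrite("pics/top3.png",c["pixels"])
a=cv2.resize(c["pixels"][100:300,130:420],None,fx=2.7,fy=2.7,interpolation=cv2.INTER_CUBIC)
cv2.imwrite("pics/top3c.png",a)
print(pose(robot.get_obs()))
E
```

```text
time: 25.8
position: [0.5177, -0.0912, 0.2425]
tool_rot: [-0.691, 0.723, 0.001, -0.001]
ft_force: [1.0, -0.3, -0.1]
grip_width: 0.0396
(array([ 0.52137395, -0.09219697,  0.24257349]), array([[-4.43301187e-02, -9.99016611e-01,  8.06814238e-04],
       [-9.99016901e-01,  4.43298841e-02, -3.06319583e-04],
       [ 2.70252370e-04, -8.19600243e-04, -9.99999628e-01]]))
```

View pics/top3c.png

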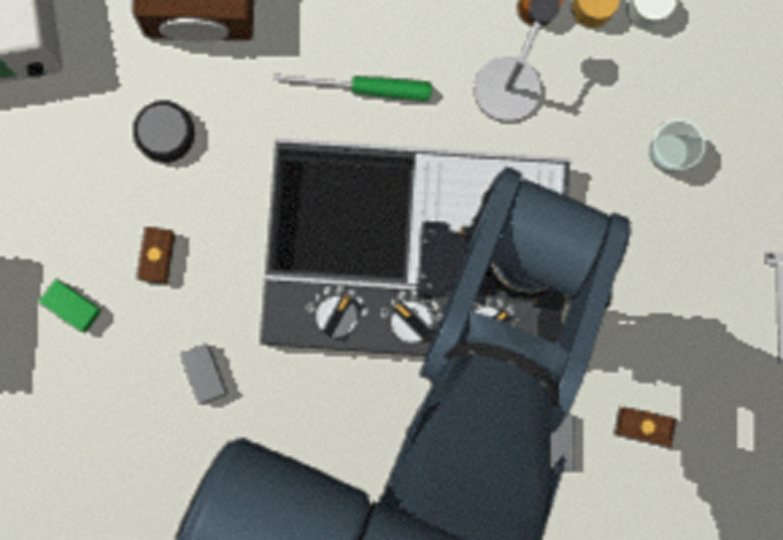

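The cover is open and the pocket's corners are about (275,143), (415,152), (408,283) and (267,275). The cases are still at (155,254) and (647,427), and the dials show 4-1-5.

Run:
```python
from h import *
c=dict(np.load("top3.npz"))
W=lambda u,v,z:ray(c,((u+.5)/2.7-.5+130,(v+.5)/2.7-.5+100),z)
P=[W(u,v,.05) for u,v in((275,143),(415,152),(408,283),(267,275))]
print([p.round(3) for p in P],np.mean(P,0))
for n,p in(("cL",(155,254)),("cR",(647,427)),("greyL",(205,375)),("green",(68,306)),("greyR",(563,440))):print(n,W(*p,.03).round(4))
print("loupe",W(508,90,.01),"tray edge",W(35,265,.0))
for m in("top0",):
    c=dict(np.load(m+".npz"));print([ray(c,((u+.5)*.64-.5,(v+.5)*.64-.5),.03).round(3) for u,v in((527,411),(577,403),(322,373))])
M=pose(robot.get_obs());d=np.array([.3626,-.2932,.12])-M[0];print("tool delta to caseR above",(M[1].T@d*1000).round(1))
```

```text
[array([0.694, 0.165, 0.05 ]), array([ 0.687, -0.006,  0.05 ]), array([ 0.527, -0.   ,  0.05 ]), array([0.532, 0.169, 0.05 ])] [0.61016287 0.08206784 0.05      ]
cL [0.5566 0.3084 0.03  ]
cR [ 0.3625 -0.2914  0.03  ]
greyL [0.4111 0.2416 0.03  ]
green [0.4903 0.4115 0.03  ]
greyR [ 0.3445 -0.1906  0.03  ]
loupe [ 0.77788088 -0.1234604   0.01      ] tray edge [0.54264602 0.46178976 0.        ]
[array([ 0.344, -0.187,  0.03 ]), array([ 0.363, -0.291,  0.03 ]), array([0.411, 0.241, 0.03 ])]
tool delta to caseR above [207.8 149.8 122.5]
```

```bash
python3 -m pendant '[[[34.6,25,5],0],[[34.6,25,5],0],[[34.6,25,5],0],[[34.6,25,5],0],[[34.6,25,5],0],[[34.6,25,5],0]]' 62 && python3 -m pendant '[[[0,0,11.5],-10.2],[[0,0,11.5],-10.2],[[0,0,11.5],-10.2],[[0,0,11.5],-10.2],[[0,0,11.5],-10.2],[[0,0,11.5],-10.2],[[0,0,11.5],-10.2],[[0,0,11.5],-10.2]]'; python3 -c "
from h import *
o=robot.get_obs();M=pose(o);print(M[1].round(4));d=np.array([.3626,-.292,.027])-M[0];print((M[1].T@d*1000).round(1))
c=camera('wrist');np.savez('w4.npz',**c);cv2.imwrite('pics/w4.png',c['pixels'])"
```

```text
time: 26.65
position: [0.3625, -0.295, 0.2119]
tool_rot: [-0.692, 0.722, -0.001, -0.0]
ft_force: [-0.3, -0.6, 0.0]
grip_width: 0.0618
time: 27.65
position: [0.3634, -0.294, 0.1194]
tool_rot: [0.996, -0.092, 0.0, 0.0]
ft_force: [0.7, -0.2, 0.6]
grip_width: 0.0619
[[ 9.831e-01 -1.833e-01  6.000e-04]
 [-1.833e-01 -9.831e-01 -7.000e-04]
 [ 7.000e-04  6.000e-04 -1.000e+00]]
[-1.2 -1.9 92.4]
```

View pics/w4.png

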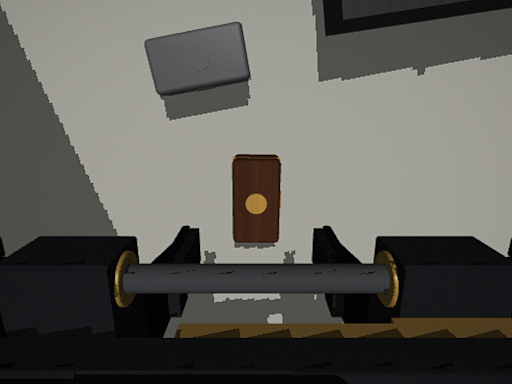

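The case lies squarely between the jaws, with its disc at (256,204).

```bash
python3 -c "
from h import *
c=dict(np.load('w4.npz'));print(ray(c,(256,204),.03))"; python3 -m pendant '[[[0,-1,31],0],[[0,-1,31],0],[[0,0,30],0],[[0,0,0],0]]' && python3 -m pendant '[[[0,0,0],0],[[0,0,0],0],[[0,0,0],0],[[0,0,0],0],[[0,0,0],0]]' 20 40
```

```text
[ 0.36390773 -0.29397441  0.03      ]
time: 28.2
position: [0.3625, -0.2905, 0.0265]
tool_rot: [0.995, -0.096, -0.001, -0.001]
ft_force: [0.1, 0.0, 0.5]
grip_width: 0.0624
time: 28.82
position: [0.3631, -0.2912, 0.0294]
tool_rot: [0.995, -0.095, 0.001, 0.001]
ft_force: [0.4, 0.6, 5.8]
grip_width: 0.036
```

```bash
python3 -m pendant '[[[0,0,-30],0],[[0,0,-40],0],[[0,0,-40],0]]' - 45 && python3 -m pendant '[[[22.3,-46.2,0],0],[[22.3,-46.2,0],0],[[22.3,-46.2,0],0],[[22.3,-46.2,0],0],[[22.3,-46.2,0],0],[[22.3,-46.2,0],0],[[22.3,-46.2,0],0],[[22.3,-46.2,0],0]]'; python3 -m pendant '[[[0,0,0],-8.4],[[0,0,0],0]]'; python3 -c "
from h import *
o=robot.get_obs();M=pose(o);x=M[1][:,0];print(M[0],np.degrees(np.arctan2(x[1],x[0])));d=np.array([.607,.039,.036])-M[0];print((M[1].T@d*1000).round(1))
c=camera('wrist');np.savez('w5.npz',**c);cv2.imwrite('pics/w5.png',c['pixels'])"
```

```text
time: 29.2
position: [0.3622, -0.2901, 0.1394]
tool_rot: [0.995, -0.095, -0.001, -0.001]
ft_force: [0.9, -0.1, -2.4]
grip_width: 0.0356
time: 30.2
position: [0.6078, 0.0402, 0.1381]
tool_rot: [0.995, -0.095, -0.001, 0.0]
ft_force: [0.5, -0.4, -1.6]
grip_width: 0.0356
time: 30.45
position: [0.6069, 0.0394, 0.1379]
tool_rot: [1.0, -0.022, -0.001, -0.0]
ft_force: [-0.3, -0.2, -1.9]
grip_width: 0.0356
[0.6068673  0.0393621  0.13789057] -2.513987510099645
[  0.4   0.4 101.9]
```

View pics/w5.png

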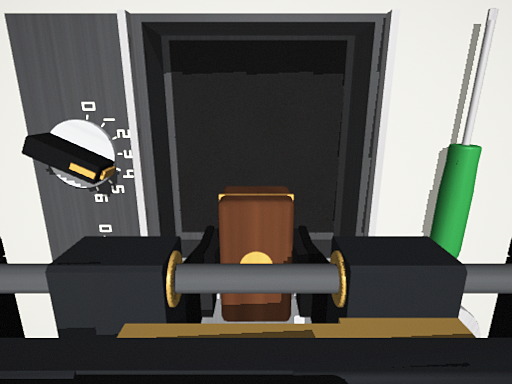

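The case is held and centred over the pocket in x, so I'll lower it.

```bash
python3 -m pendant '[[[0,-3,25],0],[[0,0,30],0],[[0,0,25],0],[[0,0,15],0],[[0,0,6],0],[[0,0,0],0]]' && python3 -m pendant '[[[0,0,0],0],[[0,0,0],0],[[0,0,0],0]]' 52 && python3 -m pendant '[[[0,0,-20],0],[[0,0,-40],0],[[0,0,-40],0],[[0,0,0],0]]'; python3 -c "
from h import *
o=robot.get_obs();M=pose(o);print(M[1].round(4));d=np.array([.556,.3095,.14])-M[0];print((M[1].T@d*1000).round(1))"
```

```text
time: 31.25
position: [0.6079, 0.0413, 0.0377]
tool_rot: [1.0, -0.022, 0.0, 0.0]
ft_force: [-0.3, 0.3, -2.0]
grip_width: 0.0359
time: 31.62
position: [0.6083, 0.0416, 0.0383]
tool_rot: [1.0, -0.022, 0.001, 0.0]
ft_force: [0.4, 0.5, 0.6]
grip_width: 0.0509
time: 32.12
position: [0.6107, 0.0414, 0.1426]
tool_rot: [1.0, -0.022, 0.005, 0.0]
ft_force: [0.5, -0.5, 0.3]
grip_width: 0.052
[[ 9.990e-01 -4.340e-02  9.600e-03]
 [-4.330e-02 -9.991e-01 -1.100e-03]
 [ 9.700e-03  6.000e-04 -1.000e+00]]
[ -66.3 -265.5    1.8]
```

```bash
python3 -m pendant '[[[-11,-44.3,-4],0],[[-11,-44.3,0],0],[[-11,-44.3,0],0],[[-11,-44.3,0],0],[[-11,-44.3,0],0],[[-11,-44.3,0],0],[[0,0,0],-2.9]]' 62 && python3 -m pendant '[[[0,0,0],-10.6],[[0,0,0],-10.6],[[0,0,0],-10.6],[[0,0,0],-10.6],[[0,0,0],-10.6],[[0,0,0],-10.6],[[0,0,0],-10.6],[[0,0,0],-10.6]]'; python3 -c "
from h import *
o=robot.get_obs();M=pose(o);print(M[1].round(4),M[0])
c=camera('wrist');np.savez('w6.npz',**c);w=c['pixels']
t=camera('top');np.savez('top6.npz',**t);cv2.imwrite('pics/w6.png',np.vstack([w[:300],t['pixels'][90:290]]))"
```

```text
time: 33.0
position: [0.5517, 0.3133, 0.1414]
tool_rot: [1.0, 0.007, -0.0, -0.0]
ft_force: [0.0, -1.2, 0.3]
grip_width: 0.062
time: 34.0
position: [0.5528, 0.3098, 0.1413]
tool_rot: [0.734, 0.679, -0.001, -0.0]
ft_force: [-0.1, -0.6, 0.6]
grip_width: 0.0618
[[ 7.75e-02  9.97e-01 -1.20e-03]
 [ 9.97e-01 -7.75e-02 -4.00e-04]
 [-5.00e-04 -1.20e-03 -1.00e+00]] [0.55284281 0.30980031 0.14133546]
```

View pics/w6.png

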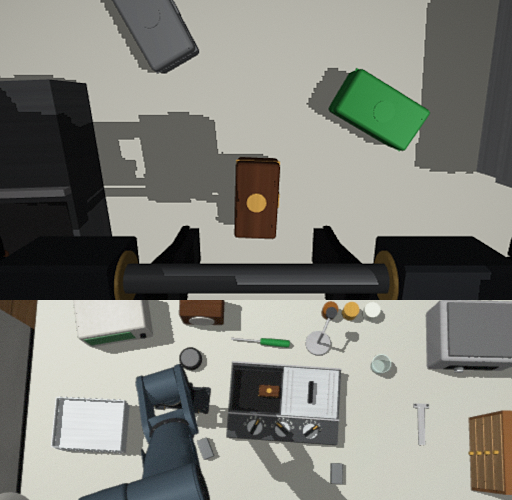

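The left case is unmoved, with its disc at (257,203). The top view shows the first case in the pocket at (268,391) and no other wooden case on the bench.

```bash
python3 -c "
from h import *
c=dict(np.load('w6.npz'));p=ray(c,(257,203),.03);M=pose(robot.get_obs());print(p,(M[1].T@(p-M[0])*1000).round(1))
a,b=ray(c,(258,163),.03),ray(c,(256,238),.03);print(np.degrees(np.arctan2(*(a-b)[[1,0]])))
c=dict(np.load('top6.npz'));print('case in pocket',ray(c,(268.5,391-300+90),.036))"
```

```text
[0.55816599 0.30923962 0.03      ] [-1.000e-01  5.400e+00  1.114e+02]
174.12692600540385
case in pocket [0.60504738 0.04095528 0.036     ]
```

```bash
python3 -m pendant '[[[0,4,40],0],[[0,0,40],0],[[0,0,34],0],[[0,0,0],0]]' && python3 -m pendant '[[[0,0,0],0],[[0,0,0],0],[[0,0,0],0],[[0,0,0],0],[[0,0,0],0]]' 20 40 && python3 -m pendant '[[[0,0,-30],0],[[0,0,-40],0],[[0,0,-40],0],[[0,0,0],0]]' - 45; python3 -c "
from h import *
o=robot.get_obs();M=pose(o);print(M[1].round(4));d=np.array([.6105,.124,.14])-M[0];print((M[1].T@d*1000).round(1))"
```

```text
time: 34.6
position: [0.5563, 0.3092, 0.0255]
tool_rot: [0.737, 0.676, -0.002, -0.001]
ft_force: [-1.1, -0.0, 0.6]
grip_width: 0.0617
time: 35.22
position: [0.5578, 0.3098, 0.0285]
tool_rot: [0.736, 0.677, 0.0, 0.0]
ft_force: [-0.7, -1.1, 5.9]
grip_width: 0.0358
time: 35.72
position: [0.5595, 0.3105, 0.1407]
tool_rot: [0.736, 0.677, 0.003, 0.001]
ft_force: [1.0, -0.5, -1.6]
grip_width: 0.0356
[[ 0.0836  0.9965  0.0068]
 [ 0.9965 -0.0836  0.0024]
 [ 0.003   0.0065 -1.    ]]
[-181.6   66.4    0.5]
```

```bash
python3 -m pendant '[[[-36.3,13.3,0],0],[[-36.3,13.3,0],0],[[-36.3,13.3,0],0],[[-36.3,13.3,0],0],[[-36.3,13.3,0],0],[[0,0,0],2.9]]' && python3 -m pendant '[[[0,0,0],10.6],[[0,0,0],10.6],[[0,0,0],10.6],[[0,0,0],10.6],[[0,0,0],10.6],[[0,0,0],10.6],[[0,0,0],10.6],[[0,0,0],10.6]]'; python3 -m pendant '[[[0,0,0],0],[[0,0,0],0]]';python3 -c "
from h import *
o=robot.get_obs();M=pose(o);x=M[1][:,0];print(M[0],np.degrees(np.arctan2(x[1],x[0])));d=np.array([.6105,.124,.036])-M[0];print((M[1].T@d*1000).round(1))"
```

```text
time: 36.48
position: [0.6084, 0.1201, 0.1354]
tool_rot: [0.755, 0.656, -0.001, -0.001]
ft_force: [0.5, 0.4, -0.8]
grip_width: 0.0357
time: 37.48
position: [0.607, 0.1232, 0.1352]
tool_rot: [1.0, -0.025, -0.002, 0.0]
ft_force: [0.5, -0.3, -2.2]
grip_width: 0.0359
time: 37.72
position: [0.6078, 0.1232, 0.1364]
tool_rot: [1.0, -0.02, -0.001, 0.0]
ft_force: [0.1, 0.4, -1.2]
grip_width: 0.0359
[0.60781367 0.12322617 0.13640735] -2.3480889842596073
[  2.9  -0.9 100.4]
```

```bash
python3 -m pendant '[[[2,-1,25],0],[[0,0,30],0],[[0,0,25],0],[[0,0,13],0],[[0,0,6],0],[[0,0,0],0]]' && python3 -m pendant '[[[0,0,0],0],[[0,0,0],0],[[0,0,0],0]]' 52 && python3 -m pendant '[[[0,0,-20],0],[[0,0,-40],0],[[0,0,-40],0],[[0,40,-20],0],[[0,40,0],0],[[0,40,0],0],[[-40,40,0],0],[[0,0,0],0]]'; python3 -c "
from h import *
o=robot.get_obs();M=pose(o);print(M[0],M[1].round(4));d=np.array([.6015,-.093,.13])-M[0];print((M[1].T@d*1000).round(1))
c=camera('top');np.savez('top7.npz',**c);crop(c,205,130,150,110,5,'top7')"
```

```text
time: 38.48
position: [0.6108, 0.1242, 0.0387]
tool_rot: [1.0, -0.022, 0.0, -0.0]
ft_force: [0.0, 0.9, -1.3]
grip_width: 0.0358
time: 38.85
position: [0.6111, 0.1242, 0.0393]
tool_rot: [1.0, -0.022, 0.001, -0.0]
ft_force: [0.4, 0.4, -0.8]
grip_width: 0.0504
time: 39.85
position: [0.5606, -0.0358, 0.1595]
tool_rot: [1.0, -0.024, -0.001, -0.0]
ft_force: [0.3, 1.3, 0.1]
grip_width: 0.0515
[ 0.56063116 -0.03584082  0.15954558] [[ 9.989e-01 -4.760e-02 -2.800e-03]
 [-4.760e-02 -9.989e-01  3.000e-04]
 [-2.800e-03 -1.000e-04 -1.000e+00]]
[43.6 55.2 29.4]
```

View pics/top7.png

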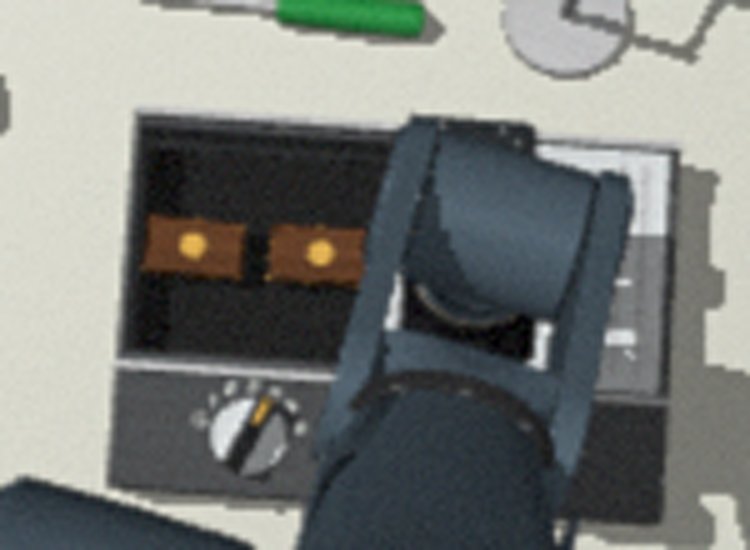

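Both cases lie flat in the pocket, with discs at (193,245) and (320,253). Next I'll shut the cover.

```bash
python3 -m pendant '[[[14.5,18.4,10],0],[[14.5,18.4,10],0],[[14.5,18.4,10],0],[[0,0,0],5],[[0,0,0],10.6],[[0,0,0],10.6],[[0,0,0],10.6],[[0,0,0],10.6]]' 40 && python3 -m pendant '[[[0,0,0],10.6],[[0,0,0],10.6],[[0,0,0],10.6],[[0,0,0],10.6],[[0,0,0],0],[[0,0,0],0]]'; python3 -c "
from h import *
o=robot.get_obs();M=pose(o);x=M[1][:,0];print(M[0],np.degrees(np.arctan2(x[1],x[0])));d=np.array([.6015,-.093,.082])-M[0];print((M[1].T@d*1000).round(1))"
```

```text
time: 40.9
position: [0.6057, -0.0919, 0.1274]
tool_rot: [0.905, -0.425, -0.0, 0.0]
ft_force: [-0.6, 0.2, 0.5]
grip_width: 0.0399
time: 41.65
position: [0.6051, -0.0914, 0.1279]
tool_rot: [-0.694, 0.72, 0.0, -0.0]
ft_force: [0.2, 0.0, 0.0]
grip_width: 0.0399
[ 0.60508422 -0.09144404  0.12792292] -92.15834383183359
[ 1.7  3.5 45.9]
```

```bash
python3 -m pendant '[[[2,3,22],0],[[0,0,23],0],[[0,0,0],0]]' && python3 -m pendant '[[[0,0,0],0],[[0,0,0],0],[[0,0,0],0],[[0,0,0],0],[[0,0,0],0]]' 5 30 && python3 -m pendant '[[[-21,0,0],0],[[-21,0,0],0],[[-21,0,0],0],[[-21,0,0],0],[[-21,0,0],0],[[-21,0,0],0],[[-21,0,0],0],[[-21,0,0],0]]'; python3 -m pendant '[[[-4,0,0],0],[[-2,0,0],0],[[0,0,0],0],[[0,0,0],0]]'
```

```text
time: 42.02
position: [0.6004, -0.0926, 0.0818]
tool_rot: [-0.693, 0.721, 0.002, -0.001]
ft_force: [-0.0, 0.9, -0.4]
grip_width: 0.0397
time: 42.65
position: [0.602, -0.0929, 0.0842]
tool_rot: [-0.693, 0.721, -0.0, 0.0]
ft_force: [-0.3, -0.2, 4.6]
grip_width: 0.014
time: 43.65
position: [0.6095, 0.0762, 0.0843]
tool_rot: [-0.693, 0.721, -0.001, 0.001]
ft_force: [0.9, -2.7, 4.5]
grip_width: 0.0141
time: 44.15
position: [0.6096, 0.0792, 0.0842]
tool_rot: [-0.693, 0.721, -0.002, -0.0]
ft_force: [0.9, -8.3, 6.8]
grip_width: 0.0138
```

```bash
python3 -m pendant '[[[2,0,0],0],[[2,0,0],0],[[0,0,-20],0],[[0,0,-22],0]]' 40 && python3 -m pendant '[[[0,42,0],0],[[0,42,0],0],[[0,41.5,0],0],[[0,0,0],8.4],[[0,0,0],8.4],[[0,0,0],8.4],[[0,0,0],0],[[0,0,0],0]]'; python3 -c "
from h import *
o=robot.get_obs();M=pose(o);x=M[1][:,0];print(M[0],np.degrees(np.arctan2(x[1],x[0])));d=np.array([.484,.085,.081])-M[0];print((M[1].T@d*1000).round(1))"
```

```text
time: 44.65
position: [0.6072, 0.0778, 0.1248]
tool_rot: [-0.693, 0.721, 0.001, -0.001]
ft_force: [0.7, 0.1, 0.8]
grip_width: 0.0387
time: 45.65
position: [0.4827, 0.0823, 0.1253]
tool_rot: [-0.52, 0.854, 0.0, -0.0]
ft_force: [0.2, 0.2, 0.3]
grip_width: 0.0399
[0.48269268 0.08234976 0.12531311] -117.35861296919136
[-3.   0.  44.3]
```

```bash
python3 -m pendant '[[[-2.5,0,22],0],[[0,0,22],0],[[0,0,0],0]]' && python3 -m pendant '[[[0,0,0],0],[[0,0,0],0],[[0,0,0],0],[[0,0,0],0],[[0,0,0],0]]' 5 50 && python3 -m pendant '[[[0,0,0],-9],[[0,0,0],-9],[[0,0,0],-9],[[0,0,0],-9],[[0,0,0],-9],[[0,0,0],-9],[[0,0,0],-9],[[0,0,0],-9]]'; python3 -m pendant '[[[0,0,0],-9],[[0,0,0],-9],[[0,0,0],-9],[[0,0,0],-1],[[0,0,0],0],[[0,0,0],0]]'; python3 -c "
from h import *
o=robot.get_obs();M=pose(o);x=M[1][:,0];print(M[0],np.degrees(np.arctan2(x[1],x[0])),o['moment'])"
```

```text
time: 46.02
position: [0.4829, 0.0844, 0.0803]
tool_rot: [-0.519, 0.855, 0.001, -0.002]
ft_force: [-0.5, -0.2, -0.0]
grip_width: 0.0398
time: 46.65
position: [0.4847, 0.0845, 0.0821]
tool_rot: [-0.519, 0.855, -0.0, 0.001]
ft_force: [0.2, 2.3, 4.4]
grip_width: 0.013
time: 47.65
position: [0.485, 0.0846, 0.0819]
tool_rot: [0.923, -0.385, 0.001, -0.001]
ft_force: [1.4, 3.0, 2.1]
grip_width: 0.0129
time: 48.4
position: [0.4849, 0.0846, 0.0819]
tool_rot: [0.988, -0.153, 0.001, -0.0]
ft_force: [0.7, 4.9, 4.1]
grip_width: 0.0128
[0.48493163 0.0846346  0.08187902] -17.61593792092978 [ 0.93920882 -0.43010005 -0.10362938]
```

```bash
python3 -m pendant '[[[0,0,0],0],[[0,0,0],0],[[0,0,-25],0],[[0,0,-25],0],[[0,0,-40],0],[[-12,38,-40],0],[[-12,38,-40],0],[[-12,38,-40],0]]' 40 && python3 -m pendant '[[[0,0,0],9.4],[[0,0,0],9.4],[[0,0,0],9.4],[[0,0,0],9.4],[[0,0,0],9.4],[[0,0,0],9.4],[[0,0,0],9.4],[[0,0,0],9.4]]'; python3 -c "
from h import *
c=camera('wrist');t=camera('top')
cv2.imwrite('pics/fin.png',np.vstack([c['pixels'][:250],t['pixels'][90:290]]));np.savez('wf.npz',**c)"
```

```text
time: 49.4
position: [0.4139, -0.0147, 0.2923]
tool_rot: [0.988, -0.152, -0.001, 0.0]
ft_force: [0.4, -1.1, -0.2]
grip_width: 0.0401
time: 50.4
position: [0.4146, -0.0139, 0.291]
tool_rot: [-0.688, 0.726, 0.001, -0.001]
ft_force: [-0.1, -0.1, -0.1]
grip_width: 0.0402
```

View pics/fin.png

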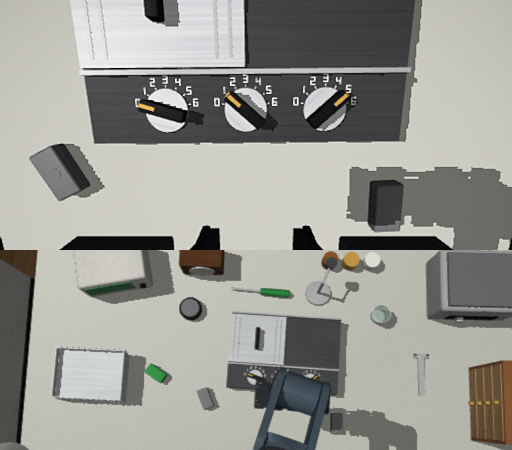

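The wrist view shows the left pointer at 0 (140,105), the cover shut, and the bystanders in place. I'll measure the cover's shift and the dial angle before handing in.

```bash
python3 -c "
from h import *
a=np.load('top0.npz')['pixels'];t=camera('top');b=t['pixels']
f=lambda p,y,x,h,w:cv2.cvtColor(p[y:y+h,x:x+w],cv2.COLOR_BGR2GRAY).astype(np.float32)
for n,(y,x,h,w) in dict(bar=(160,245,36,30),edge=(158,275,36,20),body=(150,335,40,14)).items():
    print(n,cv2.phaseCorrelate(f(a,y,x,h,w),f(b,y,x,h,w),cv2.createHanningWindow((w,h),cv2.CV_32F)))
c=dict(np.load('wf.npz'));A,B=ray(c,(138,104),.078),ray(c,(154,109),.078);print('dial angle',np.degrees(np.arctan2(*(A-B)[[1,0]])),'target 72.5')"
```

```text
bar ((-0.06222876410693523, -0.10100449355298124), 0.960834930561207)
edge ((0.05647272030318895, -0.015502140783933527), 0.992116877105501)
body ((0.4595364021197996, 0.02279070351442769), 0.9633440335591634)
dial angle 69.6742361297326 target 72.5
```

Bar and edge moved less than 0.1 px, which is under 0.4 mm, so the cover is shut. The dial is within about 3° of 0, so I'm handing in.

```bash
python3 -c "
from rig import order;print(order.hand_in())"
```

```text
the job is handed in; nothing more can be done
None
```

I set the dials to 4-1-5, opened the cover fully and laid both wooden cases flat in the pocket. I then shut the cover, turned the left dial back to 0 and handed the job in at about 50 s robot time. Only two wooden cases were on the bench.

**Slip on the way:** at 15 N the right dial slipped out of the grip at about 3, and the middle dial read about 1.3 after its turn. I re-gripped both at 50 N before touching the cover, and the cover then slid freely.

**Last checks:**
- **Cover:** it is shut to within about 0.4 mm of its starting position in the top image.
- **Left dial:** the image puts it about 3° from 0, and the gripper's angle at release agreed with 0.
- **Cases:** both lay flat in the pocket in the last picture before the cover closed. I could not see them after that.
- **Bystanders:** all looked unmoved by eye in the final top view; I did not measure them.
- **One that disagreed:** a top-image strip over the box's fixed right side shifted 0.46 px (about 1.5 mm) between the first and last pictures. I put this down to shadow, because the cover strips beside it moved less than 0.1 px.

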